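Charge the parrot's treadle feeder

TASK

Lift the cedar spools one at a time out of the green bin into the feeder's upper hopper, and when every spool is up there press the red pedal down to its stop so that the flap lets them all drop into the lower tray, then let the pedal spring back up. Last, lift the blue dumbbell out of the bin and leave it in the hopper on the shut flap, ready for the bird's next press. Leave the steel bowl with its ball and the acrylic ladder where they are.

Things in the scene. Friction and masses are not known exactly. Their poses are not given: they have to be found in the camera images.
- feeder: Fixed foraging feeder for a parrot: an open-topped clear hopper with yellow edging above an open plywood tray that sticks out towards the robot, and a red pedal on its left (+y) side. Frame: x from the tray to its back (about away from the robot), y to its left, z up; origin on the work surface under the hopper's middle.
- hopper (a point): Centre of the top face of the shut orange flap, the hopper's floor, 160 mm above the work surface; axes as the feeder's. The hopper is 120 mm (x) by 330 mm (y) inside; its clear acrylic walls, 5 mm thick, rise to 230 mm above the work surface. Open above.
- tray (a point): Centre of the lower tray's floor (6 mm above the work surface, 55 mm before the hopper's middle); axes as the feeder's. The tray is 230 mm (x) by 330 mm (y) inside and runs under the hopper and 110 mm out in front of it; in front its walls are 56 mm high and 5 mm thick, and it is open above.
- flap (a joint): Angle of the orange flap (117 by 326 mm), rad: 0 shut, about 1.2 hanging open. Hinged along the hopper's back edge; its front edge drops as the pedal is pressed (three times the pedal's angle), and the toys on it slide off into the tray. Shut, it carries all the toys, but a push of some 6 N down on it makes it give.
- pedal (a joint): Angle of the red spring pedal, rad: 0 up, 0.40 down at its stop. A spring returns it; about 8 N on the pad starts it and about 14 N holds it at its stop. Its hinge axis runs along the feeder's y at feeder coordinates x = +30 mm, z = 115 mm (y = 220 mm).
- pedal_pad (a point): Centre of the top face of the red pedal pad (75 mm in x by 55 mm in y, black grip ribs), 160 mm before the hinge and 8 mm above it: 123 mm high when up, about 60 mm lower at the stop. Moves with the pedal. Free room above it; the hopper's walls stand 65 mm further back in x.
- bin: Green plastic open bin, 230 (x) by 250 (y) by 50 mm high, walls and floor 5 mm thick; origin at the centre of its underside. The toys stand in it at the start, upright.
- dumbbell: Blue silicone chew dumbbell, 84 mm long, two square ends 44 by 44 by 20 mm joined by a round bar 26 mm thick; about 130 g. Origin at its centre, z axis along its length, x and y square to the sides of its ends. Stands on end in the bin at the start.
- spool1: Cedar chew spool, 72 mm long: two square ends 44 by 44 by 16 mm joined by a round core 30 mm thick; about 45 g. Origin at its centre, z axis along its length, x and y square to the sides of its ends. Stands on end in the bin at the start, or is absent (three to five spools are there).
- spool2: Cedar chew spool, 72 mm long: two square ends 44 by 44 by 16 mm joined by a round core 30 mm thick; about 45 g. Origin at its centre, z axis along its length, x and y square to the sides of its ends. Stands on end in the bin at the start, or is absent (three to five spools are there).
- spool3: Cedar chew spool, 72 mm long: two square ends 44 by 44 by 16 mm joined by a round core 30 mm thick; about 45 g. Origin at its centre, z axis along its length, x and y square to the sides of its ends. Stands on end in the bin at the start, or is absent (three to five spools are there).
- spool4: Cedar chew spool, 72 mm long: two square ends 44 by 44 by 16 mm joined by a round core 30 mm thick; about 45 g. Origin at its centre, z axis along its length, x and y square to the sides of its ends. Stands on end in the bin at the start, or is absent (three to five spools are there).
- spool5: Cedar chew spool, 72 mm long: two square ends 44 by 44 by 16 mm joined by a round core 30 mm thick; about 45 g. Origin at its centre, z axis along its length, x and y square to the sides of its ends. Stands on end in the bin at the start, or is absent (three to five spools are there).
- bowl: Stainless bowl 130 mm wide, 50 mm high, behind the work, to be left alone; origin under its centre.
- ladder: Clear acrylic bird ladder 240 by 72 by 10 mm lying flat behind the bin, to be left alone; origin under its centre.
- ball_center (a point): Blue silicone chew ball, 60 mm, lying in the steel bowl, to be left alone. This point is its centre.
There are look-alikes about, which are no part of the job. What is shaped like the spool1 but pink is not meant.

How it is judged:
By the outcome, as a careful person would: the job done as asked, in the order asked, and still so for the second after the job is handed in, with the robot touching nothing.
Of spool1, spool2, spool3, spool4, spool5 only 3 to 5 are there at a start; the rules pass over those that are not, and their reading is None.
At some moment in a run one of spool1, spool2, spool3, spool4, spool5, dumbbell may be knocked a few centimetres aside while the robot is not near it.
Once in a run the grip may slacken for a moment while it holds something.
It also fails if it takes over 210 s, if anything falls off the work surface, if the arm or the gripper's body presses on something with over 40 N, if the wrist force passes 120 N, or if a joint passes its speed limit or range.

ROBOT

A 6-joint arm with a two-finger parallel gripper is mounted at the origin on the work surface. World frame = base frame: x ahead of the robot, y to its left, z up, the work surface at z = 0. Lengths are in mm, angles in rad, forces in N, time in s.
With the tool pointing down it reaches from about 350 to 775 mm from the base axis. Payload 7.3 kg.
Tool frame: the origin (TCP) lies on the centre line of the jaws, within the pads' length; the fingertips stand 14 mm ahead of it and the grasp point (between the pads) lies 5 mm behind it; z points along the fingers, y is the line along which they close (so a half turn about z gives the same grasp; the last joint's range is limited). The gripper opens to 92 mm and grips with 3 to 60 N. Pads are 19 mm wide; open, the fingers measure 130 mm over their backs; the gripper's body (75 mm by 190 mm) begins 47 mm behind the grasp point.
Start: joints at [-1.42, 0.342, 1.524, -0, 1.275, -0.146], TCP at [153.564, -502.057, 240.741] pointing down, gripper open.
Joint ranges: [-2.53, 2.53], [-0.77, 2.02], [0.04, 2.7], [-1, 4.14], [0.28, 2.66], [-3.11, 3.11]. Speed limits (rad/s): [2.57, 2.57, 3.14, 3.14, 3.14, 3.14].

INTERFACE

Orientations are given as [roll, pitch, yaw] about the fixed x, y, z axes, in that order (R = Rz(yaw) Ry(pitch) Rx(roll)).
In Python, from plant import get_obs, capture, bot, spot_in, trace, pinpoint gives the robot as it stands.
- The arm moves only by the tool play_rows, never from a script. Its argument "rows" is a list of rows, each a list of 2 entries, a list of its own where there are three numbers: the shift along the world's x, y, z in units of 3 cm (1.0 is 3 cm), then the turn, a rotation vector about the world's x, y, z in units of 8 degrees (1.0 is 8 degrees). A call has 1 to 12 rows; each row shifts and turns the commanded pose from where the row before left it; what a row does not reach is not made up. A row lasts 1/8 s, in which the tool goes at most 62.5 mm and 10.7 degrees, less where a joint would pass 70% of its speed; a pose out of reach is approached as far as the arm can. A call with a number of a shift or a turn outside -1 to 1 is refused whole. A call with a gripper value outside its range is refused whole. "hand" is the opening, from -1 (shut) to 1 (fully open), set as the call begins (left out, the last holds). The fingers move at their own pace and stop on an object; the grip force is fixed at half the most. Time passes only in rows, so rows that do not move let the fingers close. It gives the time, the measured TCP pose, the force, the opening and the grip force at its end, in the units of the state.
- get_obs(): the state, without advancing time (a new reading comes with each control period).
- capture(name): name is "scene" or "top" or "wrist"; returns a dict with "frame" (384x512x3 uint8, red, green, blue), "fov_y" (degrees; the focal length in pixels is half the picture's height over the tangent of half this angle, whatever the lens; pixels are square), "cx", "cy" (the principal point, pixels), "rvec" (rotation vector, rad) and "tvec" (3), from world to camera coordinates, as OpenCV has them; the wrist camera has in their place "hand_eye" (4x4, takes a point from camera to tool coordinates, whose origin is the TCP and whose axes are the flange's). Camera axes: x right, y down, z forward; pixel columns grow to the right and rows downward; lengths in mm; the calibration is good to about 2 mm. A picture is of the moment at which its call begins: read the wrist's pose just before it. There is no depth.
- bot.close_job(): hands the job in; it is judged then, once.
Trained networks look in the newest picture that a camera, given by its name, has taken for a name from the list of things; names that differ only in an ending like _2 or _b are one class to them, and where a whole thing is asked for, a point or a joint stands for the part that bears it (a point fixed in the world has none). Each returns a list of dicts, best first, with "p" (0 to 1); they miss things now and then, are a little off and sometimes report something else, mostly with a low value. They report only what shows in the picture. A call takes as long as a camera call. They do not tell look-alikes from the thing itself.
- spot_in(query, camera): "at" ([row, column] in pixels, amid what is visible of it).
- trace(query, camera): "mask" (384x512 bool, what is visible of it) and "at" ([row, column] in pixels, amid what is visible of it).
- pinpoint(query, camera): "at" ([row, column] in pixels: a listed point, or the origin of a listed thing).
The state is a dict: "time": time; "joint_positions": joint angles; "dq": joint speeds; "tau": joint torques, N m; "tool_pos": TCP position; "tcp_rot": TCP orientation; "contact_force": force on the tool from outside, world axes, zero at the start; "moment": the same for the moment, N m; "grip_width": finger opening in mm; "finger_force": force on a finger pad.
Only numpy, scipy, OpenCV 4.12 (cv2) and the standard library are available. Lean on these libraries where they do the work, as an engineer would, in place of code of your own. Each camera call takes 0.05 s, during which the arm holds its last target. There are 200 camera calls.

## Working session

There is one attempt and no reset: what is moved stays moved. The work goes in short steps, Python scripts to look and compute and a tool call to move; the robot and the scene stay as the last step left them, time stands still between calls to the robot, and variables do not carry over. Pictures are saved under pics/ and viewed, at most 14 in all, crops included, and the job is handed in when it is done.

Besides the shell and the picture viewer there is one more tool, called after "Emit:" by a JSON object that holds its "name" and its "arguments", one argument or row to a line. play_rows: Moves the arm, as the interface text tells. Shifts and turns lie within -1 to 1; 1 stands for 3 cm of shift or 8 degrees of turn. Its arguments: {"type":"object","properties":{"rows":{"type":"array"},"hand":{"type":"number"}},"required":["rows"]}

```bash
mkdir -p pics; cat > h.py <<'E'
import numpy as np, cv2
from plant import get_obs, capture, bot, spot_in, trace, pinpoint
from scipy.spatial.transform import Rotation as Ro
def cam(name):
    o=get_obs(); c=capture(name); f=192/np.tan(np.radians(c["fov_y"])/2)
    K=np.array([[f,0,c["cx"]],[0,f,c["cy"]],[0,0,1]])
    if "rvec" in c:
        R=cv2.Rodrigues(np.array(c["rvec"],float))[0]; t=np.array(c["tvec"],float).ravel()
    else:
        T=np.eye(4); T[:3,:3]=Ro.from_euler('xyz',o["tcp_rot"]).as_matrix(); T[:3,3]=o["tool_pos"]
        M=np.linalg.inv(T@np.array(c["hand_eye"])); R=M[:3,:3]; t=M[:3,3]
    return c["frame"],K,R,t
def ray(rc,K,R,t,z):
    d=R.T@np.linalg.solve(K,[rc[1],rc[0],1.]); o=-R.T@t
    return o+d*(z-o[2])/d[2]
def proj(P,K,R,t):
    q=(R@np.atleast_2d(P).T).T+t; q=(K@q.T).T; return q[:,:2]/q[:,2:]
def save(n,fr): cv2.imwrite("pics/"+n+".png",fr[...,::-1])
E
cat > a.py <<'E'
from h import *
o=get_obs(); print(o["time"],o["tool_pos"],o["tcp_rot"],o["grip_width"])
ims=[]
for n in ("scene","top"):
    fr,K,R,t=cam(n); save(n+"0",fr); print(n,"campos",(-R.T@t).round(),K[0,0].round())
    for q,z in (("spool1",72+5),("dumbbell",89),("bin",0),("hopper",160),("tray",6),("pedal_pad",123),("feeder",0),("bowl",0),("ladder",0)):
        for f,zz in ((spot_in,z),(pinpoint,{"spool1":41,"dumbbell":47}.get(q,z))):
            if f is spot_in and q not in("spool1","dumbbell"): continue
            for r in f(q,n): print(q,f.__name__,round(r["p"],2),np.round(r["at"]),ray(r["at"],K,R,t,zz).round())
E
python3 a.py
```

```text
0.0 [ 153.49593971 -501.64441043  240.04329849] [-3.14006606e+00 -2.29776680e-04  2.96768919e-01] 91.59052180438752
scene campos [ 986. -615. 1151.] 454.0
spool1 call 0.94 [264. 172.] [ 478. -295.   77.]
spool1 call 0.92 [289. 151.] [ 483. -380.   77.]
spool1 call 0.86 [243. 132.] [ 345. -311.   77.]
spool1 call 0.58 [212. 154.] [ 322. -202.   77.]
spool1 call 0.56 [250. 192.] [ 491. -231.   77.]
spool1 call 0.98 [209. 151.] [ 288. -186.   41.]
spool1 call 0.96 [292. 152.] [ 474. -374.   41.]
spool1 call 0.92 [240. 133.] [ 322. -293.   41.]
spool1 call 0.86 [250. 195.] [ 480. -213.   41.]
dumbbell call 0.91 [270. 216.] [ 586. -244.   89.]
dumbbell call 0.31 [168. 284.] [533. 142.  89.]
bin call 0.73 [284. 191.] [ 524. -287.    0.]
hopper call 0.58 [157. 294.] [563. 144. 160.]
pedal_pad call 0.58 [109. 301.] [452. 359. 123.]
pedal_pad call 0.2 [262. 320.] [796. -80. 123.]
feeder call 0.97 [190. 289.] [561. 142.   0.]
feeder call 0.51 [250. 193.] [ 459. -203.    0.]
feeder call 0.44 [270. 217.] [ 556. -211.    0.]
bowl call 0.82 [268. 319.] [781. -36.   0.]
ladder call 0.92 [322. 263.]
[... 367 characters left out ...]
 [214. 335.] [ 474. -280.   41.]
spool1 call 0.66 [214. 360.] [ 471. -364.   41.]
spool1 call 0.58 [267. 309.] [ 303. -185.   41.]
spool1 call 0.52 [259. 338.] [ 326. -281.   41.]
spool1 call 0.44 [188. 316.] [ 566. -218.   41.]
dumbbell call 0.53 [190. 317.] [ 553. -212.   89.]
dumbbell call 0.49 [189. 316.] [ 560. -218.   47.]
bin call 0.56 [198. 336.] [ 530. -294.    0.]
hopper call 0.92 [188. 204.] [565. 143. 160.]
tray call 0.95 [210. 207.] [501. 151.   6.]
pedal_pad call 0.87 [232. 135.] [437. 360. 123.]
feeder call 0.4 [212. 361.] [ 481. -379.    0.]
bowl call 0.65 [132. 257.] [769. -29.   0.]
bowl call 0.62 [211. 208.] [500. 147.   0.]
ladder call 0.87 [137. 318.] [ 748. -241.    0.]
```

```bash
python3 - <<'E'
import cv2
a=cv2.imread("pics/scene0.png")[80:380,80:380]; b=cv2.imread("pics/top0.png")[110:310,100:400]
cv2.imwrite("pics/s1.png",cv2.resize(a,(600,600),interpolation=2)); cv2.imwrite("pics/t1.png",cv2.resize(b,(800,533),interpolation=2))
E
```

```text
(no output)
```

View pics/s1.png

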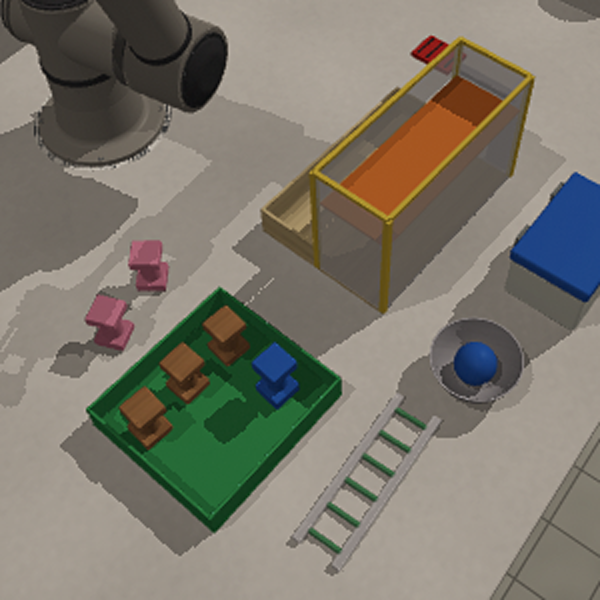

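View pics/t1.png

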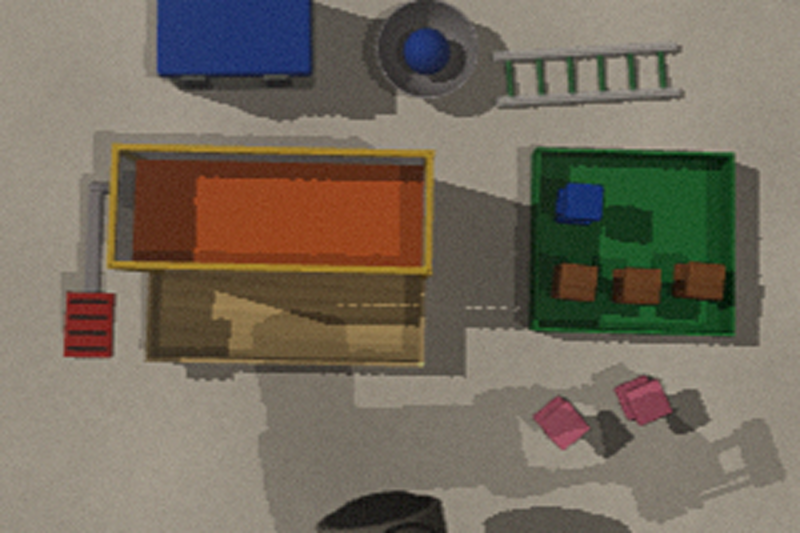

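The pictures show three brown spools and the blue dumbbell in the bin. Two pink look-alikes lie outside it, and the feeder is nearly square to the world axes. I'll move above the bin for a wrist view.

Emit:
{"name": "play_rows", "arguments": {
  "hand": 0.4,
  "rows": [
    [[0.95,0.6,0.4],[0,0,-0.19]],
    [[0.95,0.6,0.4],[0,0,-0.19]],
    [[0.95,0.6,0.4],[0,0,-0.19]],
    [[0.95,0.6,0.4],[0,0,-0.19]],
    [[0.95,0.6,0.4],[0,0,-0.19]],
    [[0.95,0.6,0.4],[0,0,-0.19]],
    [[0.95,0.6,0.4],[0,0,-0.19]],
    [[0.95,0.6,0.4],[0,0,-0.19]],
    [[0.95,0.6,0.4],[0,0,-0.19]],
    [[0.95,0.6,0.4],[0,0,-0.19]],
    [[0.95,0.6,0.4],[0,0,-0.19]],
    [[0,0,0],[0,0,0]]
  ]
}}

```text
time: 2.7
tool_pos: [468.6, -303.0, 373.3]
tcp_rot: [3.141, -0.001, 0.008]
contact_force: [-1.5, -1.0, 0.3]
grip_width: 64.5
finger_force: 0.0
```

```bash
cat > w.py <<'E'
from h import *
import sys
o=get_obs(); print(round(o["time"],2),o["tool_pos"].round(1) if hasattr(o["tool_pos"],'round') else o["tool_pos"],np.degrees(o["tcp_rot"]),o["grip_width"])
cn=sys.argv[1]; fr,K,R,t=cam(cn); save(sys.argv[2],fr); hsv=cv2.cvtColor(fr,cv2.COLOR_RGB2HSV)
for q,z,h,s in (("spool1",77,36,44),("dumbbell",89,42,44)):
    for r in trace(q,cn):
        m=r["mask"]; c=np.median(fr[m],0)
        P=np.array([ray((y,x),K,R,t,z)[:2] for y,x in zip(*np.nonzero(m))])
        # top face: brightest pixels
        v=hsv[...,2][m].astype(float)
        b,_=cv2.threshold(v.astype(np.uint8).reshape(-1,1),0,255,cv2.THRESH_OTSU)
        rt=cv2.minAreaRect(P[v>b].astype(np.float32)); ra=cv2.minAreaRect(P.astype(np.float32))
        print(q,round(r["p"],2),np.round(r["at"]),c,"top",np.round(rt[0]),np.round(rt[1]),round(rt[2]),"all",np.round(ra[0]),np.round(ra[1]),round(ra[2]))
    for r in pinpoint(q,cn): print(q,"pin",round(r["p"],2),np.round(r["at"]),ray(r["at"],K,R,t,5+h).round())
E
python3 w.py wrist w1
```

```text
2.7 [ 468.6 -303.   373.3] [ 1.79952145e+02 -7.80499010e-02  4.60515037e-01] 64.46417917198191
spool1 0.89 [149. 299.] [150.  98.  55.] top [ 473. -364.] [49. 47.] 83 all [ 474. -364.] [51. 51.] 82
spool1 0.88 [144. 194.] [148.  97.  54.] top [ 474. -211.] [42. 42.] 82 all [ 478. -216.] [51. 53.] 82
spool1 0.83 [236. 247.] [226. 123. 149.] top [ 340. -289.] [65. 46.] 16 all [ 342. -291.] [68. 52.] 21
spool1 0.73 [153. 248.] [152.  99.  55.] top [ 470. -289.] [41. 47.] 85 all [ 471. -289.] [44. 52.] 86
spool1 0.64 [232. 198.] [149.5  85.   99. ] top [ 331. -212.] [59. 29.] 34 all [ 331. -213.] [59. 33.] 33
spool1 pin 0.78 [143. 194.] [ 477. -210.   41.]
spool1 pin 0.65 [149. 244.] [ 467. -286.   41.]
spool1 pin 0.61 [232. 248.] [ 329. -292.   41.]
spool1 pin 0.57 [148. 298.] [ 469. -368.   41.]
spool1 pin 0.52 [243. 186.] [ 308. -188.   41.]
dumbbell 0.73 [ 77. 197.] [ 29.  73. 152.] top [ 570. -224.] [50. 42.] 82 all [ 570. -226.] [54. 44.] 83
dumbbell 0.72 [ 97. 251.] [ 34. 104.  52.] top [ 525. -291.] [229. 211.] 87 all [ 525. -291.] [229. 211.] 87
dumbbell pin 0.56 [ 75. 197.] [ 573. -221.   47.]
```

View pics/w1.png

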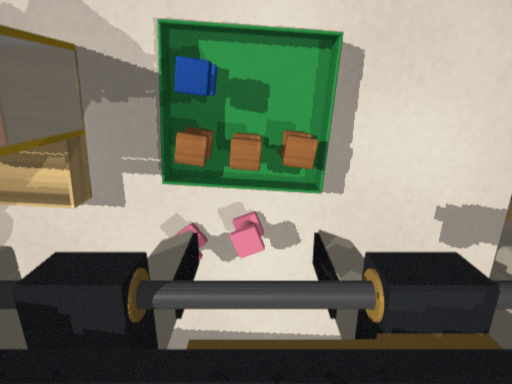

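The wrist view shows the spools' top faces near pixels (194,148), (246,153) and (299,149). That puts them at about y = -211, -289 and -366, with x = 472 and yaw about -7°. The right one goes first, gripped by its upper end.

Emit:
{"name": "play_rows", "arguments": {
  "hand": 0.33,
  "rows": [
    [[0.1,-1,-1],[0,0,-0.5]],
    [[0.1,-1,-1],[0,0,-0.5]],
    [[0,-0.05,-1],[0,0,0]],
    [[0,0,-1],[0,0,0]],
    [[0,0,-1],[0,0,0]],
    [[0,0,-1],[0,0,0]],
    [[0,0,-1],[0,0,0]],
    [[0,0,-1],[0,0,0]],
    [[0,0,-0.8],[0,0,0]],
    [[0,0,-0.7],[0,0,0]],
    [[0,0,-0.65],[0,0,0]],
    [[0,0,0],[0,0,0]]
  ]
}}

```text
time: 4.45
tool_pos: [471.5, -365.3, 66.8]
tcp_rot: [-3.14, 0.003, -0.136]
contact_force: [0.0, 0.2, -0.4]
grip_width: 61.3
finger_force: 0.0
```

Emit:
{"name": "play_rows", "arguments": {
  "hand": -1,
  "rows": [
    [[0,0,0],[0,0,0]],
    [[0,0,0],[0,0,0]],
    [[0,0,0],[0,0,0]],
    [[0,0,0],[0,0,0]],
    [[0,0,0],[0,0,0]],
    [[0,0,0],[0,0,0]]
  ]
}}

```text
time: 5.2
tool_pos: [473.4, -366.1, 69.2]
tcp_rot: [3.14, -0.001, -0.135]
contact_force: [-0.8, -0.9, 5.5]
grip_width: 43.9
finger_force: 30.0
```

Emit:
{"name": "play_rows", "arguments": {
  "rows": [
    [[0,0,1],[0,0,0]],
    [[0,0,1],[0,0,0]],
    [[0,0,1],[0,0,0]],
    [[0,0,1],[0,0,0]],
    [[0,1,0.55],[0,0,0]],
    [[0,1,0.55],[0,0,0]],
    [[0,1,0.55],[0,0,0]],
    [[0,1,0.55],[0,0,0]],
    [[0,1,0.55],[0,0,0]],
    [[0,1,0.55],[0,0,0]],
    [[0,1,0.55],[0,0,0]],
    [[0,1,0.55],[0,0,0]]
  ]
}}

```text
time: 6.7
tool_pos: [472.7, -124.3, 320.5]
tcp_rot: [-3.141, 0.001, -0.135]
contact_force: [0.8, -0.3, -0.4]
grip_width: 43.7
finger_force: 30.0
```

Emit:
{"name": "play_rows", "arguments": {
  "rows": [
    [[0.25,1,0],[0,0,0.08]],
    [[0.25,1,0],[0,0,0.08]],
    [[0.25,1,0],[0,0,0.08]],
    [[0.25,1,0],[0,0,0.08]],
    [[0.25,1,0],[0,0,0.08]],
    [[0.25,1,0],[0,0,0.08]],
    [[0.25,1,0],[0,0,0.08]],
    [[0.25,1,0],[0,0,0.08]],
    [[0.25,1,0],[0,0,0.08]],
    [[0.25,1,0],[0,0,0.08]],
    [[0.25,1,0],[0,0,0.08]],
    [[0.25,1,0],[0,0,0.08]]
  ]
}}

```text
time: 8.2
tool_pos: [562.9, 235.5, 319.8]
tcp_rot: [3.141, 0.001, -0.0]
contact_force: [1.0, -0.2, 0.5]
grip_width: 43.6
finger_force: 30.0
```

```bash
python3 - <<'E'
from h import *
f=cam("scene")[0][60:300,150:410]; g=cam("wrist")[0]
b=cv2.resize(f,(433,400),interpolation=2); c=cv2.resize(g,(367,275))
o=np.zeros((400,800,3),np.uint8); o[:,:433]=b; o[:275,433:]=c; save("p2",o)
E
```

```text
(no output)
```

View pics/p2.png

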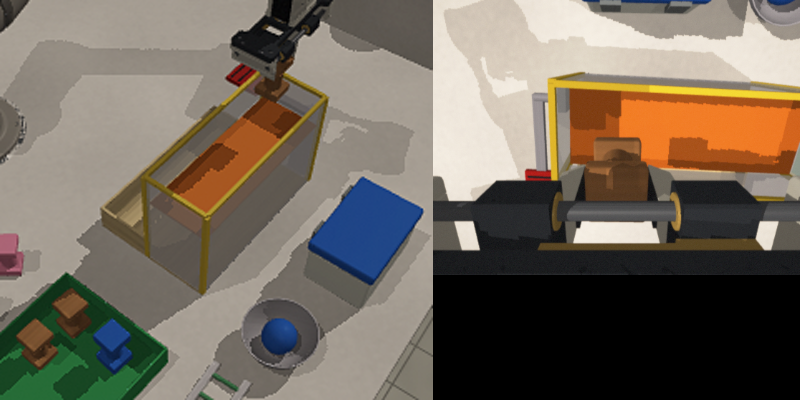

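The spool is held over the left end of the hopper. Now I'll lower and release it.

Emit:
{"name": "play_rows", "arguments": {
  "rows": [
    [[0,0,-1],[0,0,0]],
    [[0,0,-1],[0,0,0]],
    [[0,0,-0.6],[0,0,0]],
    [[0,0,-0.3],[0,0,0]],
    [[0,0,-0.2],[0,0,0]],
    [[0,0,0],[0,0,0]],
    [[0,0,0],[0,0,0]]
  ]
}}

```text
time: 9.18
tool_pos: [563.4, 234.5, 228.0]
tcp_rot: [-3.141, -0.001, -0.001]
contact_force: [-0.0, 0.7, -0.4]
grip_width: 43.9
finger_force: 30.0
```

Emit:
{"name": "play_rows", "arguments": {
  "hand": 0.3,
  "rows": [
    [[0,0,0],[0,0,0]],
    [[0,0,0],[0,0,0]],
    [[0,0,0],[0,0,0]],
    [[0,0,0.4],[0,0,0]],
    [[0,0,0.6],[0,0,0]],
    [[0,0,1],[0,0,0]],
    [[0,0,1],[0,0,0]],
    [[0,0,1],[0,0,0]],
    [[0,-1,0],[0,0,0]],
    [[0,-1,0],[0,0,0]],
    [[0,-1,0],[0,0,0]],
    [[0,-1,0],[0,0,0]]
  ]
}}

```text
time: 10.68
tool_pos: [563.0, 113.5, 348.3]
tcp_rot: [3.142, -0.001, -0.0]
contact_force: [0.2, -0.2, 0.3]
grip_width: 59.8
finger_force: 0.0
```

Emit:
{"name": "play_rows", "arguments": {
  "rows": [
    [[-0.25,-1,0],[0,0,-0.08]],
    [[-0.25,-1,0],[0,0,-0.08]],
    [[-0.25,-1,0],[0,0,-0.08]],
    [[-0.25,-1,0],[0,0,-0.08]],
    [[-0.25,-1,0],[0,0,-0.08]],
    [[-0.25,-1,0],[0,0,-0.08]],
    [[-0.25,-1,0],[0,0,-0.08]],
    [[-0.25,-1,0],[0,0,-0.08]],
    [[-0.25,-1,0],[0,0,-0.08]],
    [[-0.25,-1,0],[0,0,-0.08]],
    [[-0.25,-1,0],[0,0,-0.08]],
    [[-0.25,-1,0],[0,0,-0.08]]
  ]
}}

```text
time: 12.18
tool_pos: [472.8, -246.6, 348.3]
tcp_rot: [3.141, -0.001, -0.135]
contact_force: [0.2, -0.9, -0.2]
grip_width: 59.8
finger_force: 0.0
```

```bash
python3 w.py wrist w2|grep -v pin; python3 w.py top t2|grep -v pin
```

```text
12.18 [ 472.8 -246.6  348.3] [ 1.79959676e+02 -7.10474128e-02 -7.73853495e+00] 59.846650093535864
spool1 0.95 [153. 287.] [164. 108.  61.] top [ 469. -288.] [43. 51.] 87 all [ 471. -287.] [47. 54.] 85
spool1 0.95 [238. 295.] [238. 134. 162.] top [ 341. -288.] [67. 42.] 18 all [ 343. -288.] [71. 45.] 19
spool1 0.94 [155. 230.] [164. 108.  61.] top [ 474. -211.] [41. 41.] 82 all [ 478. -212.] [44. 54.] 82
spool1 0.93 [256. 236.] [225. 130. 151.] top [ 319. -190.] [63. 62.] 34 all [ 320. -194.] [62. 69.] 37
dumbbell 0.59 [ 83. 225.] [ 38.  94. 195.] top [ 570. -220.] [42. 40.] 82 all [ 570. -221.] [47. 42.] 82
12.43 [ 473.2 -245.1  347.8] [-1.79998476e+02 -4.03353051e-02 -7.71700003e+00] 59.7837481534616
spool1 0.89 [189. 170.] [99. 63. 37.] top [574. 260.] [61. 45.] 88 all [573. 260.] [61. 56.] 89
spool1 0.76 [268. 309.] [166.  86. 102.] top [ 306. -181.] [47. 41.] 43 all [ 305. -180.] [51. 43.] 43
spool1 0.69 [213. 312.] [100.  62.  35.] top [ 474. -202.] [26. 39.] 88 all [ 474. -199.] [39. 39.] 88
spool1 0.44 [262. 343.] [169.  85. 102.] top [ 321. -299.] [25. 25.] 24 all [ 319. -304.] [20. 31.] 60
dumbbell 0.7 [189. 316.] [ 26.  50. 107.] top [ 567. -213.] [52. 45.] 87 all [ 566. -213.] [55. 50.] 83
```

Emit:
{"name": "play_rows", "arguments": {
  "rows": [
    [[-0.1,-0.7,-1],[0,0,0.2]],
    [[0,-0.7,-1],[0,0,0.2]],
    [[0,0,-1],[0,0,0]],
    [[0,0,-1],[0,0,0]],
    [[0,0,-1],[0,0,0]],
    [[0,0,-1],[0,0,0]],
    [[0,0,-1],[0,0,0]],
    [[0,0,-0.8],[0,0,0]],
    [[0,0,-0.8],[0,0,0]],
    [[0,0,-0.75],[0,0,0]],
    [[0,0,0],[0,0,0]],
    [[0,0,0],[0,0,0]]
  ]
}}

```text
time: 14.18
tool_pos: [470.7, -287.7, 67.6]
tcp_rot: [3.141, -0.001, -0.078]
contact_force: [0.6, 0.4, 0.6]
grip_width: 59.7
finger_force: 0.0
```

Emit:
{"name": "play_rows", "arguments": {
  "hand": -1,
  "rows": [
    [[0,0,0],[0,0,0]],
    [[0,0,0],[0,0,0]],
    [[0,0,0],[0,0,0]],
    [[0,0,0],[0,0,0]],
    [[0,0,0],[0,0,0]]
  ]
}}

```text
time: 14.8
tool_pos: [470.5, -287.9, 67.5]
tcp_rot: [3.141, -0.001, -0.079]
contact_force: [-0.2, -0.0, 5.8]
grip_width: 43.6
finger_force: 30.0
```

Emit:
{"name": "play_rows", "arguments": {
  "rows": [
    [[0,0,1],[0,0,0]],
    [[0,0,1],[0,0,0]],
    [[0,0,1],[0,0,0]],
    [[0,0,1],[0,0,0]],
    [[0.2,1,0.55],[0,0,0]],
    [[0.2,1,0.55],[0,0,0]],
    [[0.2,1,0.55],[0,0,0]],
    [[0.2,1,0.55],[0,0,0]],
    [[0.2,1,0.55],[0,0,0]],
    [[0.2,1,0.55],[0,0,0]],
    [[0.2,1,0.55],[0,0,0]],
    [[0.2,1,0.55],[0,0,0]]
  ]
}}

```text
time: 16.3
tool_pos: [517.9, -46.5, 318.9]
tcp_rot: [3.142, 0.001, -0.079]
contact_force: [0.8, 0.3, -0.3]
grip_width: 44.1
finger_force: 30.0
```

Emit:
{"name": "play_rows", "arguments": {
  "rows": [
    [[0.2,0.9,0],[0,0,0.08]],
    [[0.2,0.9,0],[0,0,0.08]],
    [[0.2,0.9,0],[0,0,0.08]],
    [[0.2,0.9,0],[0,0,0.08]],
    [[0.2,0.9,0],[0,0,0.08]],
    [[0.2,0.9,0],[0,0,0.08]],
    [[0.2,0.9,0],[0,0,0.08]],
    [[0,0,0],[0,0,0]]
  ]
}}

```text
time: 17.3
tool_pos: [559.9, 142.9, 318.0]
tcp_rot: [3.142, 0.001, 0.002]
contact_force: [0.6, -1.2, -0.4]
grip_width: 43.9
finger_force: 30.0
```

```bash
python3 - <<'E'
from h import *
f=cam("top")[0][130:300,120:400]; g=cam("wrist")[0]
o=np.zeros((300,800,3),np.uint8); o[:243,:400]=cv2.resize(f,(400,243),interpolation=2); o[:,400:]=cv2.resize(g,(400,300)); save("p3",o)
E
```

```text
(no output)
```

View pics/p3.png

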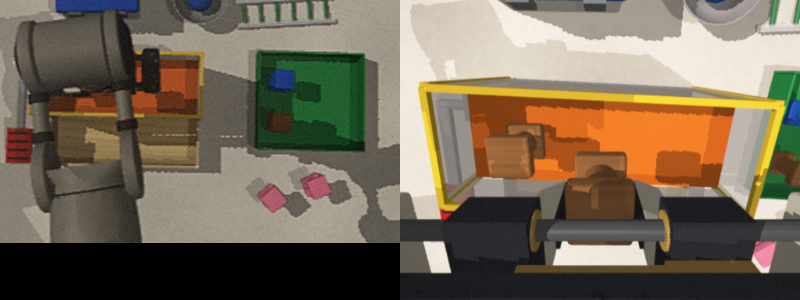

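The first spool stands upright at the left end of the hopper, and the second hangs over the middle.

Emit:
{"name": "play_rows", "arguments": {
  "rows": [
    [[0.1,0,-1],[0,0,0]],
    [[0,0,-1],[0,0,0]],
    [[0,0,-0.6],[0,0,0]],
    [[0,0,-0.3],[0,0,0]],
    [[0,0,-0.2],[0,0,0]],
    [[0,0,0],[0,0,0]],
    [[0,0,0],[0,0,0]]
  ]
}}

```text
time: 18.27
tool_pos: [563.4, 141.4, 226.5]
tcp_rot: [-3.142, -0.001, -0.001]
contact_force: [0.3, -0.5, -0.6]
grip_width: 43.8
finger_force: 30.0
```

Emit:
{"name": "play_rows", "arguments": {
  "hand": 0.3,
  "rows": [
    [[0,0,0],[0,0,0]],
    [[0,0,0],[0,0,0]],
    [[0,0,0],[0,0,0]],
    [[0,0,0.4],[0,0,0]],
    [[0,0,0.6],[0,0,0]],
    [[0,0,1],[0,0,0]],
    [[0,0,1],[0,0,0]],
    [[0,0,1],[0,0,0]],
    [[0,-1,0],[0,0,0]],
    [[0,-1,0],[0,0,0]]
  ]
}}

```text
time: 19.52
tool_pos: [563.1, 81.0, 347.1]
tcp_rot: [3.141, -0.002, 0.0]
contact_force: [-0.6, -0.9, -0.3]
grip_width: 59.3
finger_force: 0.0
```

Emit:
{"name": "play_rows", "arguments": {
  "rows": [
    [[-0.25,-0.9,0],[0,0,-0.08]],
    [[-0.25,-0.9,0],[0,0,-0.08]],
    [[-0.25,-0.9,0],[0,0,-0.08]],
    [[-0.25,-0.9,0],[0,0,-0.08]],
    [[-0.25,-0.9,0],[0,0,-0.08]],
    [[-0.25,-0.9,0],[0,0,-0.08]],
    [[-0.25,-0.9,0],[0,0,-0.08]],
    [[-0.25,-0.9,0],[0,0,-0.08]],
    [[-0.25,-0.9,0],[0,0,-0.08]],
    [[-0.25,-0.9,0],[0,0,-0.08]],
    [[-0.25,-0.9,0],[0,0,-0.08]],
    [[-0.25,-0.9,0],[0,0,-0.08]]
  ]
}}

```text
time: 21.02
tool_pos: [472.8, -243.4, 346.8]
tcp_rot: [3.141, -0.001, -0.135]
contact_force: [1.0, 0.3, 0.7]
grip_width: 60.0
finger_force: 0.0
```

```bash
python3 w.py wrist w3|grep -v pin; python3 w.py top t3|grep -v pin
```

```text
21.02 [ 472.8 -243.4  346.8] [ 1.79963857e+02 -6.26632850e-02 -7.73413600e+00] 59.97552287092901
spool1 0.96 [155. 233.] [163. 107.  60.] top [ 474. -211.] [42. 41.] 82 all [ 478. -213.] [45. 53.] 82
spool1 0.62 [258. 234.] [226.  126.  149.5] top [ 319. -192.] [57. 63.] 39 all [ 320. -193.] [56. 66.] 40
spool1 0.56 [239. 294.] [238. 134. 162.] top [ 341. -285.] [72. 38.] 9 all [ 343. -288.] [73. 43.] 15
dumbbell 0.63 [ 82. 228.] [ 38.  94. 194.] top [ 570. -220.] [41. 41.] 82 all [ 570. -222.] [45. 43.] 82
21.27 [ 473.2 -242.1  346.3] [-1.79998524e+02 -3.68326840e-02 -7.70623236e+00] 59.45639668755294
spool1 0.67 [266. 307.] [162.  86. 100.] top [ 306. -179.] [32. 45.] 55 all [ 308. -174.] [44. 53.] 62
spool1 0.56 [189. 171.] [98. 62. 37.] top [574. 260.] [55. 45.] 88 all [571. 258.] [58. 52.] 88
spool1 0.53 [213. 308.] [101.  63.  36.] top [ 474. -200.] [23. 39.] 88 all [ 474. -197.] [29. 39.] 88
spool1 0.42 [263. 344.] [170.  86. 105.] top [ 320. -301.] [22. 42.] 65 all [ 320. -301.] [22. 42.] 65
dumbbell 0.65 [186. 318.] [ 26.  51. 115.] top [ 570. -214.] [52. 39.] 88 all [ 566. -215.] [56. 45.] 88
```

Emit:
{"name": "play_rows", "arguments": {
  "rows": [
    [[0,0.5,-1],[0,0,0]],
    [[0,0.5,-1],[0,0,0]],
    [[0,0,-1],[0,0,0]],
    [[0,0,-1],[0,0,0]],
    [[0,0,-1],[0,0,0]],
    [[0,0,-1],[0,0,0]],
    [[0,0,-1],[0,0,0]],
    [[0,0,-0.8],[0,0,0]],
    [[0,0,-0.8],[0,0,0]],
    [[0,0,-0.7],[0,0,0]],
    [[0,0,0],[0,0,0]],
    [[0,0,0],[0,0,0]]
  ]
}}

```text
time: 23.02
tool_pos: [473.6, -212.6, 67.5]
tcp_rot: [3.141, -0.001, -0.134]
contact_force: [0.7, 0.2, 0.6]
grip_width: 59.7
finger_force: 0.0
```

Emit:
{"name": "play_rows", "arguments": {
  "hand": -1,
  "rows": [
    [[0,0,0],[0,0,0]],
    [[0,0,0],[0,0,0]],
    [[0,0,0],[0,0,0]],
    [[0,0,0],[0,0,0]],
    [[0,0,0],[0,0,0]]
  ]
}}

```text
time: 23.65
tool_pos: [473.5, -212.7, 67.4]
tcp_rot: [3.141, -0.001, -0.135]
contact_force: [0.7, 1.5, 6.3]
grip_width: 43.7
finger_force: 30.0
```

Emit:
{"name": "play_rows", "arguments": {
  "rows": [
    [[0,0,1],[0,0,0]],
    [[0,0,1],[0,0,0]],
    [[0,0,1],[0,0,0]],
    [[0,0,1],[0,0,0]],
    [[0,0,1],[0,0,0]],
    [[0,0,1],[0,0,0]],
    [[0,0,1],[0,0,0]],
    [[0,0,1],[0,0,0]],
    [[0,0,0.4],[0,0,0]],
    [[0,0,0],[0,0,0]]
  ]
}}

```text
time: 24.9
tool_pos: [473.1, -212.6, 318.6]
tcp_rot: [3.141, -0.0, -0.135]
contact_force: [0.5, -0.3, 0.1]
grip_width: 43.6
finger_force: 30.0
```

Emit:
{"name": "play_rows", "arguments": {
  "rows": [
    [[0.33,0.97,0],[0,0,0.11]],
    [[0.33,0.97,0],[0,0,0.11]],
    [[0.33,0.97,0],[0,0,0.11]],
    [[0.33,0.97,0],[0,0,0.11]],
    [[0.33,0.97,0],[0,0,0.11]],
    [[0.33,0.97,0],[0,0,0.11]],
    [[0.33,0.97,0],[0,0,0.11]],
    [[0.33,0.97,0],[0,0,0.11]],
    [[0.33,0.97,0],[0,0,0.11]],
    [[0,0,0],[0,0,0]],
    [[0,0,0],[0,0,0]]
  ]
}}

```text
time: 26.28
tool_pos: [561.7, 48.9, 317.5]
tcp_rot: [3.141, 0.002, 0.004]
contact_force: [0.2, -0.4, -0.5]
grip_width: 43.8
finger_force: 30.0
```

Emit:
{"name": "play_rows", "arguments": {
  "rows": [
    [[0,0,-1],[0,0,0]],
    [[0,0,-1],[0,0,0]],
    [[0,0,-0.6],[0,0,0]],
    [[0,0,-0.3],[0,0,0]],
    [[0,0,-0.2],[0,0,0]],
    [[0,0,0],[0,0,0]],
    [[0,0,0],[0,0,0]]
  ]
}}

```text
time: 27.15
tool_pos: [562.5, 49.2, 226.4]
tcp_rot: [3.141, -0.001, 0.004]
contact_force: [0.3, -0.0, -0.7]
grip_width: 44.1
finger_force: 30.0
```

Emit:
{"name": "play_rows", "arguments": {
  "hand": 0.3,
  "rows": [
    [[0,0,0],[0,0,0]],
    [[0,0,0],[0,0,0]],
    [[0,0,0],[0,0,0]],
    [[0,0,0.4],[0,0,0]],
    [[0,0,0.6],[0,0,0]],
    [[0,0,1],[0,0,0]],
    [[0,0,1],[0,0,0]],
    [[0,0,1],[0,0,0]],
    [[-1,0.5,0],[0,0,0]],
    [[-1,0.5,0],[0,0,0]],
    [[-1,0.5,0],[0,0,0]],
    [[-1,0.5,0],[0,0,0]]
  ]
}}

```text
time: 28.65
tool_pos: [441.2, 109.8, 346.7]
tcp_rot: [-3.142, -0.001, 0.003]
contact_force: [0.4, 0.4, 1.1]
grip_width: 59.9
finger_force: 0.0
```

```bash
python3 - <<'E'
from h import *
f=cam("scene")[0][60:340,100:400]; g=cam("wrist")[0]
o=np.zeros((373,800,3),np.uint8); o[:,:400]=cv2.resize(f,(400,373),interpolation=2); o[:300,400:]=cv2.resize(g,(400,300)); save("p4",o)
for c in ("top","scene"):
    fr,K,R,t=cam(c)
    for r in pinpoint("pedal_pad",c): print(c,r["p"],ray(r["at"],K,R,t,123))
E
```

```text
top 0.73 [431.48314947 354.85161156 123.        ]
top 0.29 [750.22011786 -39.43782517 123.        ]
scene 0.73 [441.76584338 371.22230624 123.        ]
```

View pics/p4.png

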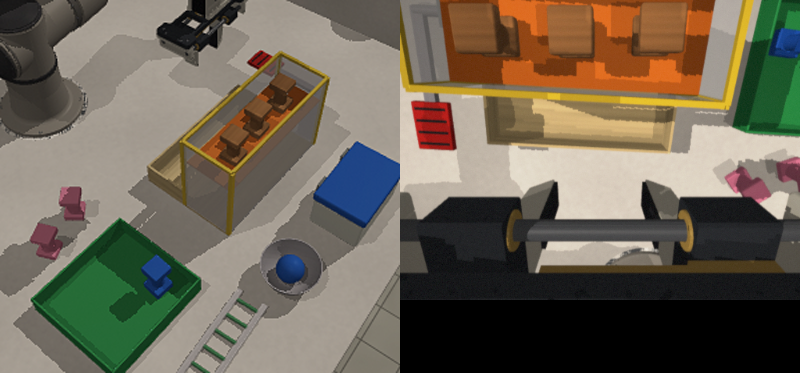

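All three spools stand in the hopper and only the dumbbell is left in the bin. The pad is at about (435, 363). I'll press it with closed fingers.

Emit:
{"name": "play_rows", "arguments": {
  "hand": -1,
  "rows": [
    [[-0.03,0.95,-0.65],[0,0,0]],
    [[-0.03,0.95,-0.65],[0,0,0]],
    [[-0.03,0.95,-0.65],[0,0,0]],
    [[-0.03,0.95,-0.65],[0,0,0]],
    [[-0.03,0.95,-0.65],[0,0,0]],
    [[-0.03,0.95,-0.65],[0,0,0]],
    [[-0.03,0.95,-0.65],[0,0,0]],
    [[-0.03,0.95,-0.65],[0,0,0]],
    [[-0.03,0.95,-0.65],[0,0,0]],
    [[0,0,0],[0,0,0]],
    [[0,0,0],[0,0,0]]
  ]
}}

```text
time: 30.32
tool_pos: [434.7, 365.3, 170.3]
tcp_rot: [3.141, 0.0, 0.003]
contact_force: [-0.4, -0.0, 1.2]
grip_width: 0.3
finger_force: 0.0
```

```bash
python3 - <<'E'
from h import *
o=get_obs();print(o["tool_pos"],o["grip_width"]); fr,K,R,t=cam("scene"); a=fr[40:190,220:370]
p=proj([[435,363,123],np.array(o["tool_pos"])-[0,0,14]],K,R,t);print(p)
b=cv2.resize(a,(450,450),interpolation=2); g=cam("wrist")[0]
o=np.zeros((450,800,3),np.uint8); o[:,:450]=b; o[:262,450:]=cv2.resize(g,(350,262)); save("p5",o)
E
```

```text
[434.7394768  365.31239527 170.28304816] 0.33269083893615975
[[297.49714161 106.03731749]
 [298.60616763  97.87873784]]
```

View pics/p5.png

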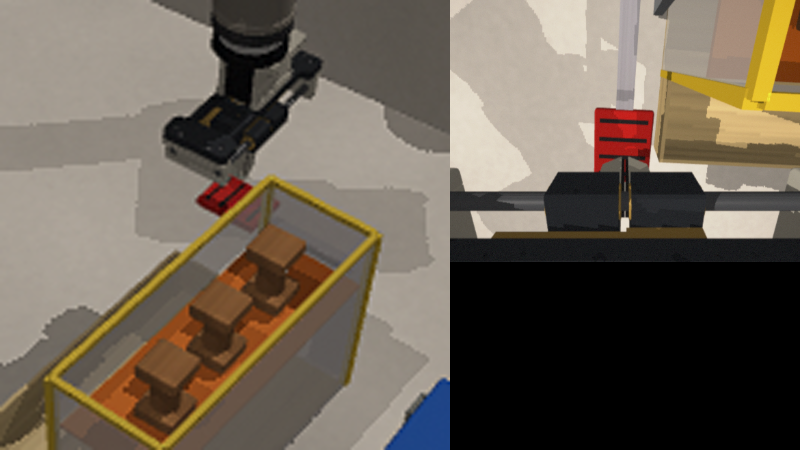

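The fingertips are centred over the red pad.

Emit:
{"name": "play_rows", "arguments": {
  "rows": [
    [[0,0,-0.6],[0,0,0]],
    [[0,0,-0.5],[0,0,0]],
    [[0.04,0,-0.4],[0,0,0]],
    [[0.04,0,-0.4],[0,0,0]],
    [[0.06,0,-0.4],[0,0,0]],
    [[0.06,0,-0.3],[0,0,0]],
    [[0.06,0,-0.2],[0,0,0]],
    [[0,0,0],[0,0,0]]
  ]
}}

```text
time: 31.42
tool_pos: [440.7, 365.2, 86.6]
tcp_rot: [3.14, 0.003, 0.003]
contact_force: [-8.7, -2.0, 10.9]
grip_width: 0.5
finger_force: 6.5
```

Emit:
{"name": "play_rows", "arguments": {
  "rows": [
    [[0.05,0,-0.2],[0,0,0]],
    [[0.05,0,-0.15],[0,0,0]],
    [[0,0,-0.1],[0,0,0]],
    [[0,0,0],[0,0,0]]
  ]
}}

```text
time: 31.92
tool_pos: [444.2, 365.1, 75.1]
tcp_rot: [3.141, 0.001, 0.003]
contact_force: [-7.9, -5.9, 21.1]
grip_width: 0.3
finger_force: 11.3
```

Emit:
{"name": "play_rows", "arguments": {
  "rows": [
    [[0,0,-0.1],[0,0,0]],
    [[0,0,0],[0,0,0]],
    [[0,0,0],[0,0,0]],
    [[0,0,0],[0,0,0]],
    [[0,0,0],[0,0,0]]
  ]
}}

```text
time: 32.55
tool_pos: [444.4, 365.2, 74.3]
tcp_rot: [3.141, -0.001, 0.004]
contact_force: [-13.1, -9.3, 36.8]
grip_width: 0.9
finger_force: 19.7
```

```bash
python3 - <<'E'
from h import *
f=cam("scene")[0][40:250,180:390]; g=cam("top")[0][140:280,110:300]
o=np.zeros((400,800,3),np.uint8); o[:,:400]=cv2.resize(f,(400,400),interpolation=2); o[:295,400:]=cv2.resize(g,(400,295),interpolation=2); save("p6",o)
E
```

```text
(no output)
```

View pics/p6.png

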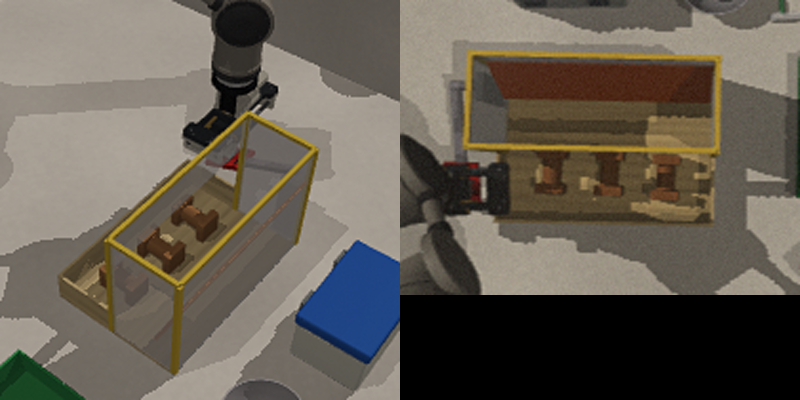

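The flap hangs open and all three spools lie in the tray, so the pedal is at its stop. I'll release it.

Emit:
{"name": "play_rows", "arguments": {
  "rows": [
    [[-0.05,0,0.3],[0,0,0]],
    [[-0.06,0,0.4],[0,0,0]],
    [[-0.06,0,0.4],[0,0,0]],
    [[-0.06,0,0.4],[0,0,0]],
    [[-0.06,0,0.4],[0,0,0]],
    [[-0.06,0,0.4],[0,0,0]],
    [[0,0,0.9],[0,0,0]],
    [[0,0,1],[0,0,0]],
    [[0,0,1],[0,0,0]],
    [[0,0,1],[0,0,0]],
    [[0,0,1],[0,0,0]],
    [[0,0,1],[0,0,0]]
  ]
}}

```text
time: 34.15
tool_pos: [434.5, 365.5, 316.7]
tcp_rot: [3.141, -0.0, 0.003]
contact_force: [0.2, -0.8, 0.1]
grip_width: 0.3
finger_force: 0.0
```

Emit:
{"name": "play_rows", "arguments": {
  "rows": [
    [[0,-1,0.3],[0,0,0]],
    [[0,-1,0.3],[0,0,0]],
    [[0,-1,0.3],[0,0,0]],
    [[0,-1,0.3],[0,0,0]],
    [[0,-1,0],[0,0,0]],
    [[0,-1,0],[0,0,0]],
    [[0,-1,0],[0,0,0]],
    [[0,-1,0],[0,0,0]],
    [[0,-1,0],[0,0,0]],
    [[0,-1,0],[0,0,0]],
    [[0,-1,0],[0,0,0]],
    [[0,-1,0],[0,0,0]]
  ]
}}

```text
time: 35.65
tool_pos: [434.2, 4.6, 351.8]
tcp_rot: [3.141, -0.0, 0.003]
contact_force: [-0.1, -0.7, -0.3]
grip_width: 0.5
finger_force: 0.0
```

Emit:
{"name": "play_rows", "arguments": {
  "hand": 0.3,
  "rows": [
    [[0.4,-1,0],[0,0,-0.12]],
    [[0.4,-1,0],[0,0,-0.12]],
    [[0.4,-1,0],[0,0,-0.12]],
    [[0.4,-1,0],[0,0,-0.12]],
    [[0.4,-1,0],[0,0,-0.12]],
    [[0.4,-1,0],[0,0,-0.12]],
    [[0.4,-1,0],[0,0,-0.12]],
    [[0.4,-1,0],[0,0,-0.12]],
    [[0,0,0],[0,0,0]],
    [[0,0,0],[0,0,0]]
  ]
}}

```text
time: 36.9
tool_pos: [530.0, -233.8, 351.6]
tcp_rot: [-3.141, 0.001, -0.131]
contact_force: [-0.0, 0.0, -0.4]
grip_width: 59.6
finger_force: 0.0
```

```bash
python3 w.py wrist w4; python3 - <<'E'
from h import *
f=cam("scene")[0][40:340,100:400]; g=cam("wrist")[0]
o=np.zeros((400,800,3),np.uint8); o[:,:400]=cv2.resize(f,(400,400),interpolation=2); o[:300,400:]=cv2.resize(g,(400,300),interpolation=2); save("p7",o)
E
```

```text
36.9 [ 530.  -233.8  351.6] [-1.79972441e+02  3.07606301e-02 -7.47878679e+00] 59.64725551647992
spool1 0.96 [234.  94.] [109.  76.  41.] top [440.  28.] [46. 18.] 82 all [441.  21.] [24. 59.] 28
spool1 0.65 [265. 301.] [218. 120. 143.] top [ 359. -278.] [63. 32.] 2 all [ 358. -279.] [65. 33.] 3
spool1 0.59 [269. 245.] [196.5 108.  128. ] top [ 327. -185.] [36. 90.] 73 all [ 328. -188.] [46. 88.] 63
spool1 0.28 [186.  65.] [125. 112.  88.] top [508.  49.] [188. 248.] 82 all [507.  48.] [218. 229.] 88
spool1 pin 0.89 [268. 302.] [ 326. -284.   41.]
spool1 pin 0.67 [284. 246.] [ 308. -189.   41.]
spool1 pin 0.66 [217.  84.] [461.  46.  41.]
dumbbell 0.59 [127. 245.] [ 40.  98. 204.] top [ 572. -220.] [40. 44.] 82 all [ 573. -221.] [46. 46.] 83
dumbbell 0.26 [185.  64.] [125. 112.  88.] top [510.  45.] [181. 230.] 85 all [510.  40.] [211. 222.] 88
dumbbell pin 0.92 [126. 246.] [ 567. -225.   47.]
```

View pics/p7.png

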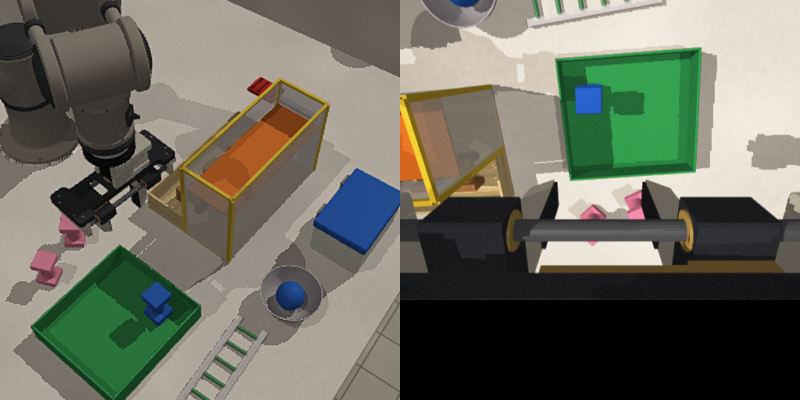

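The pedal is back up, the flap is shut, and the dumbbell stands at about (571,-220). Next I'll grasp it.

Emit:
{"name": "play_rows", "arguments": {
  "rows": [
    [[0.7,0.25,-1],[0,0,0]],
    [[0.66,0.2,-1],[0,0,0]],
    [[0,0,-1],[0,0,0]],
    [[0,0,-1],[0,0,0]],
    [[0,0,-1],[0,0,0]],
    [[0,0,-1],[0,0,0]],
    [[0,0,-1],[0,0,0]],
    [[0,0,-0.8],[0,0,0]],
    [[0,0,-0.7],[0,0,0]],
    [[0,0,-0.7],[0,0,0]],
    [[0,0,0],[0,0,0]],
    [[0,0,0],[0,0,0]]
  ]
}}

```text
time: 38.75
tool_pos: [571.7, -220.8, 76.7]
tcp_rot: [3.141, -0.001, -0.13]
contact_force: [-0.1, -0.8, 0.7]
grip_width: 60.1
finger_force: 0.0
```

Emit:
{"name": "play_rows", "arguments": {
  "hand": -1,
  "rows": [
    [[0,0,0],[0,0,0]],
    [[0,0,0],[0,0,0]],
    [[0,0,0],[0,0,0]],
    [[0,0,0],[0,0,0]],
    [[0,0,0],[0,0,0]]
  ]
}}

```text
time: 39.38
tool_pos: [571.5, -220.8, 76.5]
tcp_rot: [3.141, -0.001, -0.13]
contact_force: [-0.1, 0.5, 5.4]
grip_width: 43.8
finger_force: 30.0
```

Emit:
{"name": "play_rows", "arguments": {
  "rows": [
    [[0,0,0.6],[0,0,0]],
    [[0,0,1],[0,0,0]],
    [[0,0,1],[0,0,0]],
    [[0,0,1],[0,0,0]],
    [[0,0,1],[0,0,0]],
    [[0,0,1],[0,0,0]],
    [[0,0,1],[0,0,0]],
    [[0,0,1],[0,0,0]],
    [[0,0,1],[0,0,0]],
    [[0,0,0],[0,0,0]]
  ]
}}

```text
time: 40.62
tool_pos: [571.7, -220.9, 336.6]
tcp_rot: [3.14, -0.005, -0.13]
contact_force: [0.2, -0.2, -2.4]
grip_width: 43.7
finger_force: 30.0
```

Emit:
{"name": "play_rows", "arguments": {
  "rows": [
    [[-0.02,1,0],[0,0,0.08]],
    [[-0.02,1,0],[0,0,0.08]],
    [[-0.02,1,0],[0,0,0.08]],
    [[-0.02,1,0],[0,0,0.08]],
    [[-0.02,1,0],[0,0,0.08]],
    [[-0.02,1,0],[0,0,0.08]],
    [[-0.02,1,0],[0,0,0.08]],
    [[-0.02,1,0],[0,0,0.08]],
    [[-0.02,1,0],[0,0,0.08]],
    [[-0.02,1,0],[0,0,0.08]],
    [[-0.02,1,0],[0,0,0.08]],
    [[-0.02,1,0],[0,0,0.08]]
  ]
}}

```text
time: 42.12
tool_pos: [563.2, 140.2, 332.0]
tcp_rot: [3.141, 0.003, 0.004]
contact_force: [0.2, -0.1, -1.3]
grip_width: 43.9
finger_force: 30.0
```

```bash
python3 - <<'E'
from h import *
o=get_obs();print(o["tool_pos"],o["grip_width"],o["finger_force"])
f=cam("scene")[0][40:250,180:390]; g=cam("wrist")[0]
o=np.zeros((400,800,3),np.uint8); o[:,:400]=cv2.resize(f,(400,400),interpolation=2); o[:300,400:]=cv2.resize(g,(400,300),interpolation=2); save("p8",o)
E
```

```text
[563.1882561  140.24470703 331.99491556] 43.94821140278854 29.968617260456085
```

View pics/p8.png

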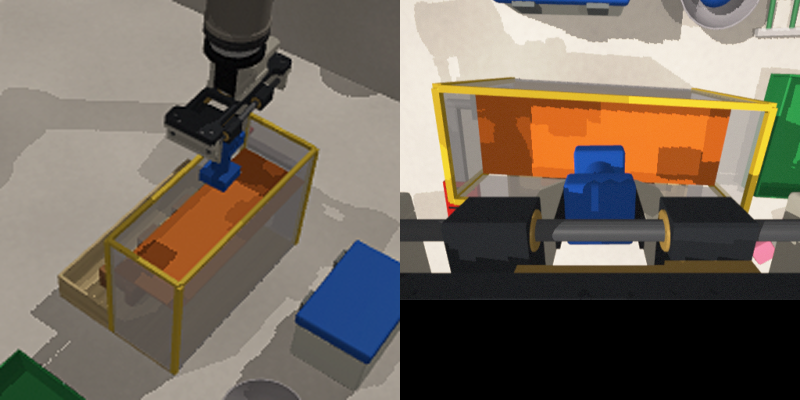

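The dumbbell is held upright over the middle of the hopper. I'll lower and release it.

Emit:
{"name": "play_rows", "arguments": {
  "rows": [
    [[0,0,-1],[0,0,0]],
    [[0,0,-1],[0,0,0]],
    [[0,0,-0.7],[0,0,0]],
    [[0,0,-0.4],[0,0,0]],
    [[0,0,-0.2],[0,0,0]],
    [[0,0,0],[0,0,0]],
    [[0,0,0],[0,0,0]]
  ]
}}

```text
time: 43.1
tool_pos: [564.3, 139.4, 235.5]
tcp_rot: [-3.142, -0.001, 0.004]
contact_force: [0.0, 1.0, -1.7]
grip_width: 43.8
finger_force: 30.0
```

Emit:
{"name": "play_rows", "arguments": {
  "hand": 0.3,
  "rows": [
    [[0,0,0],[0,0,0]],
    [[0,0,0],[0,0,0]],
    [[0,0,0],[0,0,0]],
    [[0,0,0.4],[0,0,0]],
    [[0,0,0.6],[0,0,0]],
    [[0,0,1],[0,0,0]],
    [[0,0,1],[0,0,0]],
    [[0,0,1],[0,0,0]],
    [[-1,-1,0],[0,0,0]],
    [[-1,-1,0],[0,0,0]],
    [[-1,-1,0],[0,0,0]],
    [[-1,-1,0],[0,0,0]]
  ]
}}

```text
time: 44.6
tool_pos: [443.0, 18.5, 355.8]
tcp_rot: [3.141, -0.002, 0.004]
contact_force: [-0.2, -0.4, 1.1]
grip_width: 60.2
finger_force: 0.0
```

Emit:
{"name": "play_rows", "arguments": {
  "rows": [
    [[0,-1,0],[0,0,0]],
    [[0,-1,0],[0,0,0]],
    [[0,-1,0],[0,0,0]],
    [[0,-1,0],[0,0,0]],
    [[0,-1,0],[0,0,0]],
    [[0,-1,0],[0,0,0]],
    [[0,0,0],[0,0,0]],
    [[0,0,0],[0,0,0]],
    [[0,0,0],[0,0,0]],
    [[0,0,0],[0,0,0]]
  ]
}}

```text
time: 45.85
tool_pos: [444.0, -159.9, 354.9]
tcp_rot: [3.141, -0.0, 0.005]
contact_force: [0.4, 0.7, 0.3]
grip_width: 60.1
finger_force: 0.0
```

```bash
python3 - <<'E'
from h import *
f=cam("scene")[0][40:340,100:400]; g=cam("top")[0][120:300,100:400]
o=np.zeros((400,800,3),np.uint8); o[:,:400]=cv2.resize(f,(400,400),interpolation=2); o[:240,400:]=cv2.resize(g,(400,240),interpolation=2); save("p9",o)
E
```

```text
(no output)
```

View pics/p9.png

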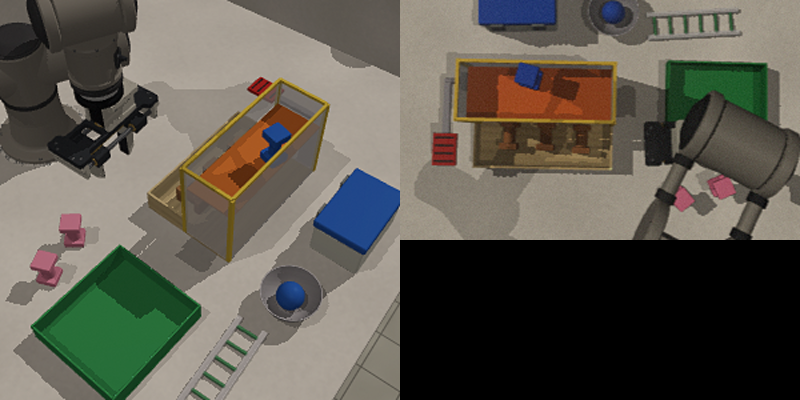

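The dumbbell stands in the hopper on the shut flap, turned a little. The three spools are in the tray, the pedal is up and the other things have not moved.

```bash
python3 -c "
from plant import bot
print(bot.close_job())"
```

```text
the job is handed in; nothing more can be done
None
```

The job is handed in: the three spools dropped into the tray on a full press of the pedal, which sprang back up; the dumbbell stands in the hopper on the shut flap, and the bowl, ball and ladder were left alone (no verdict was returned).

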